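# Load a cast cover onto the measuring glass with a lifter

### The job

Pick up the flat-bladed lifter from its grey mat, slide the blade under the cast aluminium cover on the steel pallet and lift it off, then set it down gently on the measuring glass, upright, centred in the glass window and square with its sides. Draw the blade out and lay the lifter back, lengthways and flat, in the middle of its mat. Only the lifter may touch the cover, never the gripper or the arm, and the other things on the bench stay where they are.

Things in the scene. Friction and masses are not known exactly. Their poses are not given: they have to be found in the camera images.
- lifter: Cranked lifter, 0.3 kg, standing level on blade and heel. Origin on its underside; x to the blade's tip, z up (mm): steel blade x -10..121, 56 wide (44 over the last 11), z 0..4; riser at x -12, 30 wide, 50 tall; black bar handle x -135..-11, 20 wide, z 34..58; heel under the handle's rear end, x -133..-125, 36 wide, z 0..36. Starts along the mat
- lifter_grip (a point): point to grip on the lifter's handle: on its centre line, 65 mm behind the origin and 46 mm above the underside; axes as the lifter's
- lifter_tip (a point): middle of the tip of the blade, 121 mm ahead of the lifter's origin, 2 mm above its underside
- cover: Cast aluminium cover on the pallet: square plate 110 x 110 mm, 6 mm thick, on four round feet (12 mm diameter, 12 mm tall, at x and y = +-46 mm): under it a slot 12 mm high, 80 mm wide between feet, open on all four sides. Raised ring, 68 mm diameter, on top; 28 mm tall overall. Origin at the centre, level with the feet's bottoms; x, y square to its sides. About 0.25 kg
- pallet: Grey steel plate 150 x 150 mm, 14 mm thick, with a grid of small dark holes, fixed on the bench; origin at the centre of its underside, x and y along its sides, top at z 14 mm
- glass_plate: Measuring glass: grey frame 180 x 180 mm, 14 mm thick, fixed on the bench, with a flush dark-bordered pale square glass window of 130 x 130 mm in its middle; origin at the centre of its underside, x and y along its sides, top at z 14 mm
- mat: Grey felt mat 280 x 120 mm, 3 mm thick, fixed on the bench; origin at the centre of its underside, x along its length
- loupe: Bystander: metal eye loupe, upright, 42 mm diameter, 45 mm tall, origin at the centre of its underside
- vee_block: Bystander: steel vee block 50 x 60 mm, 38 mm tall, origin at the centre of its underside
- ring_gauge: Bystander: steel ring gauge lying flat, 64 mm diameter, 22 mm tall, origin at the centre of its underside
There are look-alikes about, which are no part of the job. Of the things that look like the cover, the largest one is meant.

How it is judged (in metres and radians):
On the way, in this order (a step that is already met when the one before it is completed fails the run):
1. the cover is lifted clear of the pallet, level, resting on the lifter's blade alone (z of cover in the frame of pallet above 0.024 m and contact force between cover and lifter above 0.5 N and contact force between cover and pallet below 0.05 N and angle between cover's own z axis and vertical below 0.25 rad), for 0.2 s.
2. the cover stands on the glass, centred and square, the blade no longer bearing it (x of cover in the frame of glass_plate between -0.014 and 0.014 m and y of cover in the frame of glass_plate between -0.014 and 0.014 m and (angle between the x axis of cover and the x axis of glass_plate, either way round below 0.15 rad or angle between the x axis of cover and the y axis of glass_plate, either way round below 0.15 rad) and z of cover in the frame of glass_plate between 0.01 and 0.018 m and angle between cover's own z axis and vertical below 0.05 rad and contact force between cover and glass_plate above 0.5 N and contact force between cover and lifter below 0.1 N), for 0.2 s.
At the end, for the whole second after the job is handed in: Cover still and upright on the glass, within 14 mm of its centre along each side and square within 0.15 rad (any of four ways round); lifter flat and still on the mat, origin within 35 mm of its centre along each side, length within 0.3 rad of the mat's (x of cover in the frame of glass_plate between -0.014 and 0.014 m and y of cover in the frame of glass_plate between -0.014 and 0.014 m and (angle between the x axis of cover and the x axis of glass_plate, either way round below 0.15 rad or angle between the x axis of cover and the y axis of glass_plate, either way round below 0.15 rad) and z of cover in the frame of glass_plate between 0.01 and 0.018 m and angle between cover's own z axis and vertical below 0.05 rad and contact force between cover and glass_plate above 0.5 N and contact force between cover and lifter below 0.05 N and linear speed of each of cover, lifter below 0.02 m/s and x of lifter in the frame of mat between -0.035 and 0.035 m and y of lifter in the frame of mat between -0.035 and 0.035 m and angle between the x axis of lifter and the x axis of mat, either way round below 0.3 rad and angle between lifter's own z axis and vertical below 0.06 rad and z of lifter in the frame of mat below 0.008 m); the robot touches nothing.
It fails at once if the gripper or arm touches the cover (contact force between any of the fingers, the arm and cover above 0.5 N).
It fails at once if the cover is tipped by more than 0.4 rad (angle between cover's own z axis and vertical above 0.4 rad).
It fails at once if the cover is dropped or banged on the glass (over 40 N) (contact force between cover and glass_plate above 40 N).
It fails at once if a bystander is moved by more than 20 mm (distance of any of loupe, vee_block, ring_gauge from where it was at the start of the episode above 0.02 m).
It also fails if it takes over 51 s, if anything falls off the work surface, if the arm or the gripper's body presses on something with over 40 N, if the wrist force passes 120 N, or if a joint passes its speed limit or range.

### The arm

A 6-joint arm with a two-finger parallel gripper is mounted at the origin on the work surface. World frame = base frame: x ahead of the robot, y to its left, z up, the work surface at z = 0. Lengths are in mm, angles in rad, forces in N, time in s.
With the tool pointing down it reaches from about 375 to 750 mm from the base axis. Payload 9 kg.
Tool frame: the origin (TCP) lies between the finger pads; the fingertips stand 8 mm ahead of it and the grasp point (between the pads) lies 11 mm behind it (r.tcp_to_tips is the distance from the TCP to the fingertips, in mm); z points along the fingers, y is the line along which they close (so a half turn about z gives the same grasp; the last joint's range is limited). The gripper opens to 85 mm and grips with 20 to 120 N. Pads are 22 mm wide; open, the fingers measure 114 mm over their backs; the gripper's body (76 mm by 85 mm) begins 54 mm behind the grasp point. The pads swing forward as they close: fully open they stand 13 mm farther back than shut.
Start: joints at [-0.218, 0.104, 0.097, 1.564, 0, 1.353], TCP at [600.03, 0.003, 239.331] pointing down, gripper open.
Joint ranges: [-2.99, 2.99], [-0.84, 1.86], [-1.1, 1.16], [-1.84, 2.11], [-1.51, 1.56], [-3.14, 3.14]. Speed limits (rad/s): [2.22, 2.22, 2.57, 3.14, 3.14, 3.14].

### API

Orientations are given as a unit quaternion [x, y, z, w].
In Python, from workcell import status, viewer, r gives the robot as it stands.
- The arm moves only by the shell command python3 -m pendant 'ROWS' [FORCE]. ROWS is JSON, a list of rows, each a list of 5 numbers: the finger opening in mm, from 0 to 85.4, then the shift along the world's x, y, z scaled (see below), then the turn about the world's z scaled (see below). A call has 1 to 8 rows; each row shifts and turns the commanded pose from where the row before left it; what a row does not reach is not made up. The controller multiplies each number of a shift by 2 cm and each number of a turn by 360 degrees. A row lasts 1/8 s, in which the tool goes at most 62.5 mm and 10.7 degrees, less where a joint would pass 70% of its speed; a pose out of reach is approached as far as the arm can. A call with a number of a shift or a turn outside -1 to 1 is refused whole. A call with a gripper value outside its range is refused whole. The fingers move at their own pace and stop on an object; FORCE is the grip in N (left out, the last holds). Time passes only in rows, so rows that do not move let the fingers close. It gives the time, the measured TCP pose, the force, the opening and the grip force at its end, in the units of the state.
- status.sense(): the state, without advancing time (a new reading comes with each control period).
- viewer.snapshot(name): name is "scene" or "side" or "wrist"; returns the picture (384x512x3 uint8, red, green, blue); there is no depth.
- viewer.get_calibration(name): a dict with "intrinsics" (3x3 intrinsics, pixels), "R" (3x3) and "t" (3): a world point X has camera coordinates R X + t. Camera axes: x right, y down, z forward; pixel columns grow to the right and rows downward; lengths in mm; the calibration is good to about 2 mm. A picture is of the moment at which its call begins: read the wrist's pose just before it. get_calibration takes no time and is no camera call; for the wrist camera it gives the pose at the moment of the call.
- r.finish_job(): hands the job in; it is judged then, once.
Trained networks look in the newest picture that a camera, given by its name, has taken for a name from the list of things; names that differ only in an ending like _2 or _b are one class to them, and where a whole thing is asked for, a point or a joint stands for the part that bears it (a point fixed in the world has none). Each returns a list of dicts, best first, with "p" (0 to 1); they miss things now and then, are a little off and sometimes report something else, mostly with a low value. They report only what shows in the picture. A call takes as long as a camera call. They do not tell look-alikes from the thing itself.
- viewer.regions_of(camera, query): "pixels" (384x512 bool, what is visible of it) and "at" ([row, column] in pixels, amid what is visible of it).
- viewer.mark_of(camera, query): "at" ([row, column] in pixels: a listed point, or the origin of a listed thing).
The state is a dict: "time_s": time; "q": joint angles; "joint_vel": joint speeds; "effort": joint torques, N m; "position": TCP position; "tcp_rot": TCP orientation; "force": force on the tool from outside, world axes, zero at the start; "moment": the same for the moment, N m; "grip_width": finger opening in mm; "finger_force": force on a finger pad.
Only numpy, scipy, OpenCV 4.12 (cv2) and the standard library are available. Lean on these libraries where they do the work, as an engineer would, in place of code of your own. Each camera call takes 0.05 s, during which the arm holds its last target. There are 200 camera calls.

## Working session

There is one attempt and no reset: what is moved stays moved. The work goes in short steps, Python scripts to look and compute and a shell command to move; the robot and the scene stay as the last step left them, time stands still between calls to the robot, and variables do not carry over. Pictures are saved under pics/ and viewed, at most 10 in all, crops included, and the job is handed in when it is done.

```bash
ls; mkdir -p pics; python3 - <<'E'
from workcell import status, viewer, r
import cv2, numpy as np
for n in ["scene","side"]:
    im=viewer.snapshot(n); cv2.imwrite(f"pics/{n}0.png",im[:,:,::-1])
    c=viewer.get_calibration(n); print(n,np.round(c["R"],3).tolist(),np.round(c["t"]).tolist(),c["intrinsics"][0][0])
    for q in ["lifter","lifter_grip","lifter_tip","cover","pallet","glass_plate","mat","loupe","vee_block","ring_gauge"]:
        print(q,[(np.round(d["at"]).tolist(),round(d["p"],2)) for d in viewer.mark_of(n,q)][:5])
s=status.sense(); print(s["time_s"],s["position"],s["tcp_rot"])
E
```

```text
pics
scene [[-0.786, 0.618, 0.002], [0.354, 0.452, -0.819], [-0.507, -0.643, -0.574]] [405.0, -167.0, 1489.0] 438.93672488155875
lifter [([143.0, 193.0], 0.98)]
lifter_grip [([124.0, 186.0], 0.64), ([146.0, 194.0], 0.33)]
lifter_tip [([163.0, 213.0], 0.74)]
cover [([165.0, 288.0], 0.89), ([194.0, 348.0], 0.8), ([188.0, 249.0], 0.74)]
pallet [([193.0, 251.0], 0.76)]
glass_plate [([260.0, 324.0], 0.62)]
mat [([152.0, 195.0], 0.66), ([144.0, 190.0], 0.33)]
loupe [([234.0, 179.0], 0.8)]
vee_block [([195.0, 134.0], 0.68)]
ring_gauge [([149.0, 195.0], 0.67), ([305.0, 408.0], 0.64)]
side [[0.821, -0.57, 0.009], [-0.308, -0.456, -0.835], [0.48, 0.683, -0.55]] [-428.0, 256.0, 983.0] 384.74525699128486
lifter [([275.0, 317.0], 0.92)]
lifter_grip [([277.0, 337.0], 0.8)]
lifter_tip [([250.0, 290.0], 0.56)]
cover [([215.0, 252.0], 0.95), ([249.0, 212.0], 0.72), ([216.0, 174.0], 0.72)]
pallet [([221.0, 250.0], 0.89)]
glass_plate [([176.0, 213.0], 0.66), ([248.0, 292.0], 0.54)]
mat [([272.0, 319.0], 0.58)]
loupe [([273.0, 315.0], 0.66), ([188.0, 303.0], 0.64)]
vee_block [([221.0, 354.0], 0.85), ([273.0, 314.0], 0.25)]
ring_gauge [([157.0, 187.0], 0.52)]
1.1 [ 6.00010695e+02 -1.62770981e-03  2.39309793e+02] [7.07115578e-01 7.07097983e-01 5.79897835e-06 2.77849905e-05]
```

```bash
python3 - <<'E'
import cv2,numpy as np
a=cv2.imread("pics/scene0.png")[90:340,90:440]; b=cv2.imread("pics/side0.png")[120:320,130:400]
cv2.imwrite("pics/a.png",cv2.resize(a,(798,570),interpolation=cv2.INTER_CUBIC)); cv2.imwrite("pics/b.png",cv2.resize(b,(797,590),interpolation=cv2.INTER_CUBIC))
E
```

```text
(no output)
```

View pics/a.png

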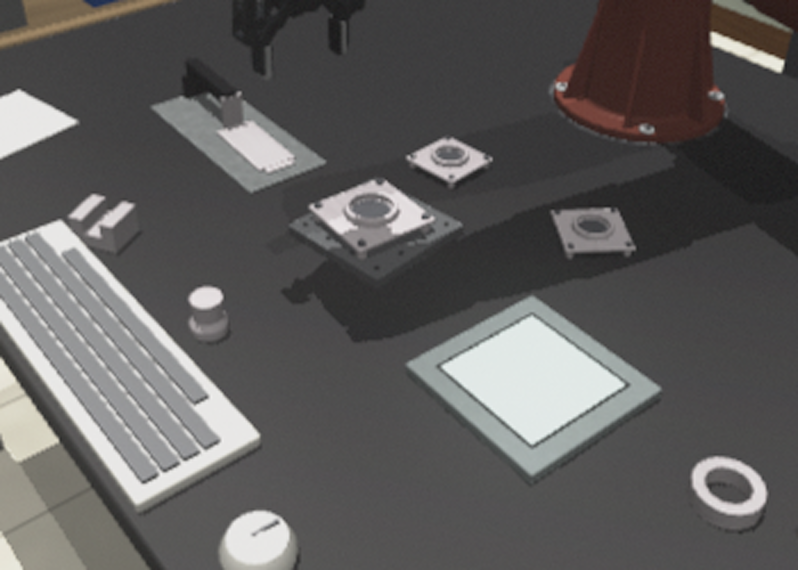

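View pics/b.png

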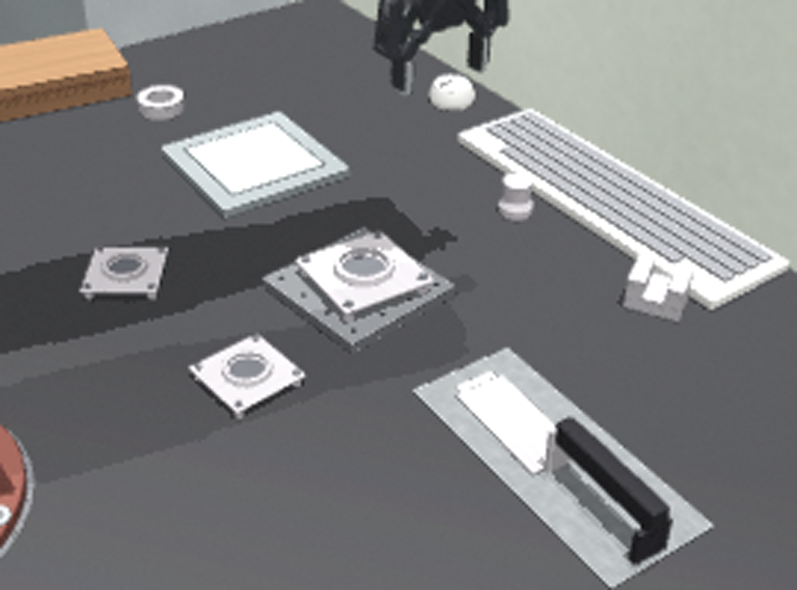

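In the scene view, three things look like the cover: (188,249) on the pallet, and (165,288) and (194,348) on the bench. The one at (188,249) is the largest and stands on the pallet, so it is the cover. The lifter lies on its mat at about (143,193), and the glass is at about (253,325). Next I'll measure their poses.

```bash
cat > h.py <<'E'
from workcell import status, viewer, r
import cv2, numpy as np
def toplane(cal,px,z):  # px Nx2 (col,row)
    K=np.array(cal["intrinsics"]);R=np.array(cal["R"]);t=np.array(cal["t"])
    px=np.atleast_2d(px).astype(float)
    d=(R.T@np.linalg.inv(K)@np.c_[px,np.ones(len(px))].T).T; o=-R.T@t
    return (o+d*((z-o[2])/d[:,2])[:,None])[:,:2]
def proj(cal,X):
    K=np.array(cal["intrinsics"]);p=K@(np.array(cal["R"])@np.atleast_2d(X).T+np.array(cal["t"])[:,None])
    return (p[:2]/p[2]).T
def rect(cal,mask,z):
    c=max(cv2.findContours(mask.astype(np.uint8),cv2.RETR_EXTERNAL,cv2.CHAIN_APPROX_NONE)[0],key=len)[:,0]
    (cx,cy),(w,h),a=cv2.minAreaRect(toplane(cal,c,z).astype(np.float32))
    return np.round([cx,cy,w,h,a],1).tolist()
E
python3 - <<'E'
from h import *
Z=dict(lifter_grip=46+3,lifter_tip=5,lifter=3,cover=14,pallet=0,glass_plate=0,mat=0,loupe=0,vee_block=0,ring_gauge=0)
for n in ["scene","side"]:
    viewer.snapshot(n); c=viewer.get_calibration(n)
    for q,z in Z.items():
        print(n,q,[(np.round(toplane(c,d["at"][::-1],z)[0]).tolist(),round(d["p"],2)) for d in viewer.mark_of(n,q) if d["p"]>.4])
    for q,z in dict(mat=3,glass_plate=14,pallet=14,cover=32).items():
        for d in viewer.regions_of(n,q)[:3]:
            print(n,q,round(d["p"],2),rect(c,d["pixels"],z))
c=viewer.get_calibration("wrist");print(np.round(c["R"],3).tolist(),np.round(c["t"]).tolist(),c["intrinsics"][0][0])
E
```

```text
scene lifter_grip [([510.0, -344.0], 0.65)]
scene lifter_tip [([527.0, -153.0], 0.7)]
scene lifter [([521.0, -287.0], 0.98), ([515.0, 18.0], 0.73), ([524.0, -277.0], 0.42)]
scene cover [([527.0, 18.0], 0.64), ([366.0, -7.0], 0.64), ([338.0, 199.0], 0.59)]
scene pallet [([516.0, 22.0], 0.64)]
scene glass_plate [([553.0, 319.0], 0.6)]
scene mat [([515.0, -281.0], 0.59)]
scene loupe [([757.0, 48.0], 0.71)]
scene vee_block [([771.0, -189.0], 0.97)]
scene ring_gauge [([517.0, 527.0], 0.69)]
scene mat 0.72 [524.0, -276.9, 282.7, 120.8, 87.2]
scene glass_plate 0.6 [558.1, 321.8, 189.5, 189.9, 88.8]
scene glass_plate 0.4 [532.1, -263.8, 272.1, 118.3, 87.6]
scene pallet 0.89 [519.9, 28.2, 159.9, 161.2, 8.2]
scene cover 0.86 [520.9, 24.4, 120.7, 115.5, 86.9]
scene cover 0.81 [340.2, 208.4, 92.3, 84.6, 55.7]
scene cover 0.57 [363.7, -11.3, 86.1, 86.7, 4.1]
side lifter_grip [([520.0, -355.0], 0.89)]
side lifter_tip [([530.0, -170.0], 0.76)]
side lifter [([519.0, -280.0], 0.78)]
side cover [([327.0, -67.0], 0.97), ([304.0, 157.0], 0.91), ([499.0, -15.0], 0.69)]
side pallet []
side glass_plate [([552.0, 323.0], 0.86)]
side mat [([515.0, -280.0], 0.96)]
side loupe [([774.0, 47.0], 0.66)]
side vee_block [([767.0, -183.0], 0.87)]
side ring_gauge [([524.0, 520.0], 0.47)]
side mat 0.89 [525.6, -283.9, 282.6, 125.2, 88.6]
side glass_plate 0.92 [552.1, 308.5, 202.5, 186.3, 86.8]
side glass_plate 0.62 [523.1, 516.6, 98.2, 60.0, 71.7]
side pallet 0.98 [512.3, 13.1, 157.3, 158.0, 7.1]
side cover 0.87 [305.5, 155.8, 85.2, 81.5, 55.9]
side cover 0.84 [518.1, 11.4, 119.5, 110.0, 86.8]
side cover 0.61 [332.4, -58.0, 77.0, 80.2, 5.5]
[[1.0, -0.001, -0.001], [-0.001, -0.96, 0.28], [-0.001, -0.28, -0.96]] [-599.0, -36.0, 379.0] 343.66130836588724
```

```bash
cat > look.py <<'E'
from h import *
import sys
s=status.sense(); c=viewer.get_calibration("wrist"); im=viewer.snapshot("wrist")
cv2.imwrite(f"pics/{sys.argv[1]}.png",im[:,:,::-1])
print(s["time_s"],np.round(s["position"],1))
Z=dict(lifter_grip=49,lifter_tip=5,lifter=3,cover=14,pallet=0,glass_plate=0,mat=0)
for q in sys.argv[2].split(","):
    print(q,[(np.round(toplane(c,d["at"][::-1],Z[q])[0],1).tolist(),round(d["p"],2)) for d in viewer.mark_of("wrist",q) if d["p"]>.3])
    z=dict(mat=3,glass_plate=14,pallet=14,cover=32,lifter=7).get(q)
    if z: print("  rect",[(round(d["p"],2),rect(c,d["pixels"],z)) for d in viewer.regions_of("wrist",q) if d["p"]>.3])
E
python3 -m pendant '[[85,-1,1,1,0],[85,-1,1,1,0],[85,-1,1,0.5,0],[85,-1,0,0,0],[85,0,0,0,0],[85,0,0,0,0]]' && python3 look.py w1 cover,pallet
```

```text
time_s: 3.35
position: [520.5, 59.8, 289.2]
tcp_rot: [0.707, 0.707, 0.0, 0.0]
force: [0.3, 0.8, -0.1]
grip_width: 84.9
finger_force: 0.0
3.35 [520.5  59.8 289.2]
cover [([518.7, 20.5], 0.9), ([347.4, -31.5], 0.6), ([325.2, 184.7], 0.59)]
  rect [(0.94, [352.5, -27.6, 80.7, 79.1, 6.0]), (0.91, [520.0, 19.2, 109.8, 109.4, 86.7]), (0.8, [326.8, 185.1, 79.6, 81.1, 55.5])]
pallet [([524.7, -162.7], 0.73)]
  rect [(0.66, [515.7, 22.8, 150.6, 151.3, 7.4]), (0.56, [769.3, 45.9, 40.3, 67.0, 72.4])]
```

```bash
python3 -m pendant '[[85,0.5,1,0,0],[85,1,1,0,0],[85,0,1,0,0],[85,0,1,0,0],[85,0,1,0,0],[85,0,1,0,0],[85,0,1,0,0],[85,0,1,0,0]]' && python3 -m pendant '[[85,0,1,0,0],[85,0,1,0,0],[85,0,1,0,0],[85,0,1,0,0],[85,0,1,0,0],[85,0,1,0,0],[85,0,1,0,0],[85,0,0,0,0]]' && python3 look.py w2 glass_plate
```

```text
time_s: 4.6
position: [550.0, 221.4, 289.4]
tcp_rot: [0.707, 0.707, 0.0, 0.0]
force: [1.3, 0.0, -0.1]
grip_width: 85.1
finger_force: 0.0
time_s: 5.6
position: [549.7, 361.6, 288.9]
tcp_rot: [0.707, 0.708, -0.0, -0.0]
force: [-0.1, 0.1, 0.3]
grip_width: 85.2
finger_force: 0.0
5.6 [549.7 361.6 288.9]
glass_plate [([554.2, 321.9], 0.96)]
  rect [(0.81, [554.3, 319.4, 182.1, 181.5, 88.9])]
```

```bash
python3 -c "
import cv2;a=cv2.imread('pics/w1.png');cv2.imwrite('pics/w1c.png',cv2.resize(a,(760,570)))"
for i in 1 2 3; do :; done
python3 -m pendant '[[85,-0.5,-1,0,0],[85,-1,-1,0,0],[85,0,-1,0,0],[85,0,-1,0,0],[85,0,-1,0,0],[85,0,-1,0,0],[85,0,-1,0,0],[85,0,-1,0,0]]' >/dev/null
python3 -m pendant '[[85,0,-1,0,0],[85,0,-1,0,0],[85,0,-1,0,0],[85,0,-1,0,0],[85,0,-1,0,0],[85,0,-1,0,0],[85,0,-1,0,0],[85,0,-1,0,0]]' >/dev/null
python3 -m pendant '[[85,0,-1,0,0],[85,0,-1,0,0],[85,0,-1,0,0],[85,0,-1,0,0],[85,0,-1,0,0],[85,0,-1,0,0],[85,0,-1,0,0],[85,0,-1,0,0]]' >/dev/null
python3 -m pendant '[[85,0,-1,0,0],[85,0,-1,0,0],[85,0,-1,0,0],[85,0,-1,0,0],[85,0,-1,0,0],[85,0,-1,0,0],[85,0,-1,0,0],[85,0,0,0,0]]' && python3 look.py w3 lifter,lifter_grip,lifter_tip,mat
```

```text
time_s: 9.75
position: [519.8, -261.5, 288.9]
tcp_rot: [0.708, 0.707, -0.0, -0.0]
force: [-0.3, 0.2, 0.4]
grip_width: 85.2
finger_force: 0.0
9.75 [ 519.8 -261.5  288.9]
lifter [([517.2, -282.7], 0.58)]
  rect [(0.86, [517.3, -307.0, 288.7, 56.9, 86.3])]
lifter_grip [([516.3, -350.9], 0.59)]
lifter_tip []
mat [([531.6, -280.1], 0.78)]
  rect [(0.6, [524.5, -281.8, 280.1, 121.3, 88.6])]
```

View pics/w1c.png

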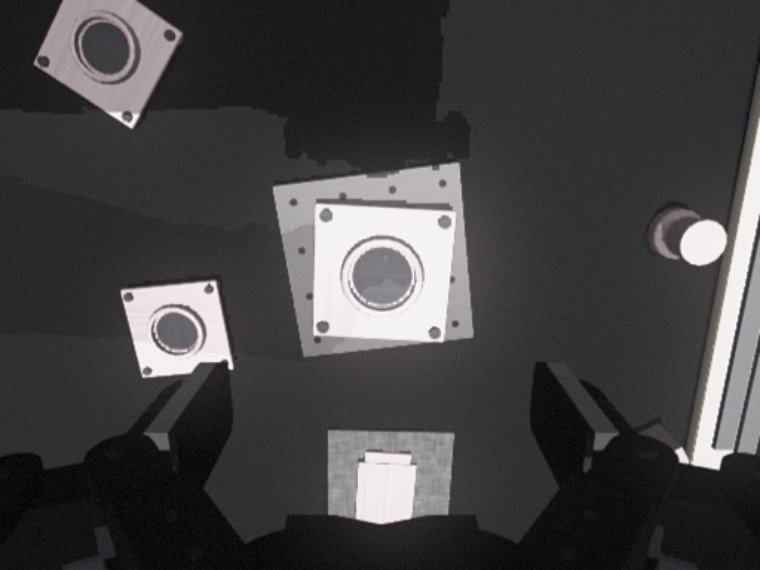

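The crop confirms it: the cover is the large one at crop (383,275) on the holed pallet. The look-alikes at (177,330) and (107,45) are clearly smaller. Next I'll check the lifter view.

```bash
python3 -c "
import cv2;a=cv2.imread('pics/w3.png');cv2.imwrite('pics/w3c.png',cv2.resize(a[120:384,150:400],(568,600),interpolation=cv2.INTER_CUBIC))"
```

```text
(no output)
```

View pics/w3c.png

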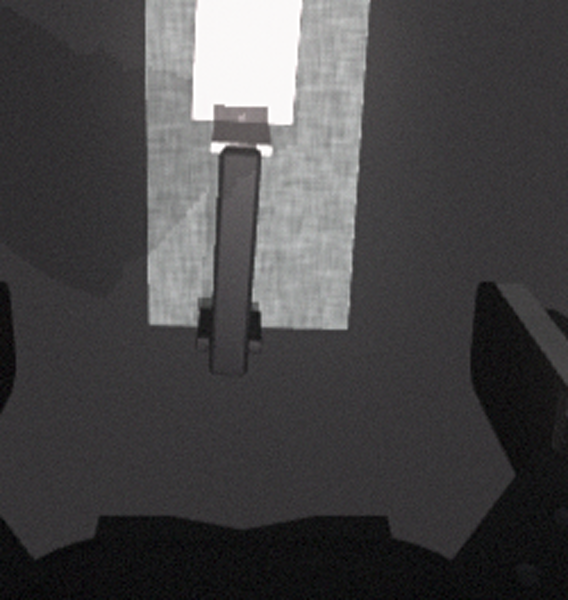

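The view shows the blade (white, upper middle) and the handle, from about (240,150) to (229,375) in the crop. I'll threshold the blade and take the handle line for precise numbers.

```bash
python3 - <<'E'
from h import *
c=viewer.get_calibration("wrist"); a=cv2.imread("pics/w3.png",0)
m=(a>200); m[:, :230]=0; m[:,290:]=0
n,l,st,_=cv2.connectedComponentsWithStats(m.astype(np.uint8)); k=1+np.argmax(st[1:,4]); print(st[k],rect(c,l==k,7))
f=lambda x,y:[150+x*250/568,120+y*264/600]
p=toplane(c,[f(240,152),f(229,372)],61); d=p[0]-p[1]; print(p,np.hypot(*d),np.degrees(np.arctan2(d[1],d[0])))
E
```

```text
[ 235   75   51  100 2762] [522.0, -232.9, 118.5, 55.5, 86.5]
[[ 518.16487563 -294.13776554]
 [ 512.22975658 -414.94528309]] 120.95322208719772 87.1873929369332
```

```bash
python3 -m pendant '[[85,-0.22,-1,-1,-0.009],[85,0,-1,-1,0],[85,0,-1,-1,0],[85,0,-1,-1,0],[85,0,-0.4,-1,0],[85,0,0,-1,0],[85,0,0,-1,0],[85,0,0,-1,0]]' >/dev/null
python3 -m pendant '[[85,0,0,-1,0],[85,0,0,-1,0],[85,0,0,-1,0],[85,0,0,-1,0],[85,0,0,-0.5,0],[85,0,0,0,0]]'
python3 -m pendant '[[15,0,0,0,0],[15,0,0,0,0],[15,0,0,0,0],[15,0,0,0,0],[15,0,0,0,0],[15,0,0,0,0]]' 120
```

```text
time_s: 11.85
position: [515.3, -347.7, 38.4]
tcp_rot: [0.727, 0.687, 0.0, -0.001]
force: [0.1, 0.7, 0.3]
grip_width: 85.1
finger_force: 0.0
time_s: 12.6
position: [515.9, -348.3, 40.1]
tcp_rot: [0.727, 0.687, 0.0, 0.001]
force: [-0.3, 0.9, 5.9]
grip_width: 18.1
finger_force: 118.2
```

```bash
python3 -m pendant '[[15,0,0,0.3,0],[15,0,0,1,0],[15,0,0,1,0],[15,0,0,0.3,0],[15,0,0,0,0],[15,0,0,0,0]]'; python3 - <<'E'
from h import *
for n in ["wrist","side"]:
    im=viewer.snapshot(n); cv2.imwrite(f"pics/L_{n}.png",im[:,:,::-1])
s=status.sense();print(s["position"],s["tcp_rot"],s["force"],s["moment"])
a=cv2.imread("pics/L_wrist.png");b=cv2.imread("pics/L_side.png")
b=cv2.resize(b[200:320,240:400],(512,384),interpolation=cv2.INTER_CUBIC)
cv2.imwrite("pics/L.png",cv2.resize(np.hstack([a,b]),(800,300)))
c=viewer.get_calibration("wrist")
# predicted blade corners
th=np.radians(86.8);u=np.array([np.cos(th),np.sin(th),0]);v=np.array([-u[1],u[0],0])
g=s["position"]+np.array([0,0,11.]); o=g+65*u-[0,0,46]
for x,y in [(-10,28),(-10,-28),(110,28),(110,-28),(121,22),(121,-22)]: print(x,y,proj(c,o+x*u+y*v+[0,0,4])[0].round(1))
E
```

```text
time_s: 13.35
position: [515.3, -347.7, 90.6]
tcp_rot: [0.727, 0.687, 0.0, -0.0]
force: [0.2, 0.0, -2.5]
grip_width: 18.3
finger_force: 117.3
[ 515.26840264 -347.60686339   90.46068152] [ 7.26810441e-01  6.86837811e-01  3.37558602e-05 -6.34271282e-04] [-0.44356575 -0.61482264 -2.78571344] [-0.12676305 -0.03309897  0.0079309 ]
-10 28 [199.4 121.6]
-10 -28 [317.1 121.4]
110 28 [ 184.1 -199.8]
110 -28 [ 332.2 -200.4]
121 22 [ 198.6 -237.8]
121 -22 [ 317.7 -238.3]
```

View pics/L.png

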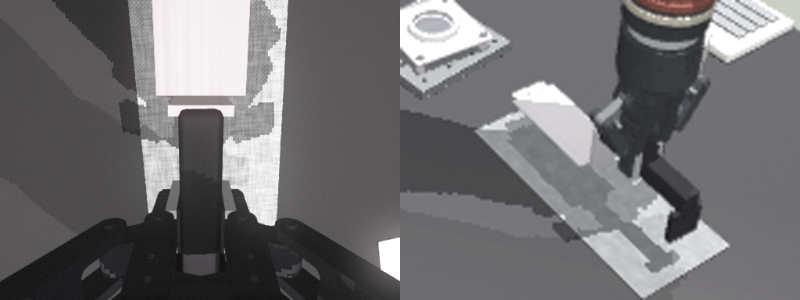

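```bash
cat > fit.py <<'E'
from h import *
import sys
from scipy.optimize import least_squares
s=status.sense(); c=viewer.get_calibration("wrist"); im=viewer.snapshot("wrist"); g=cv2.GaussianBlur(cv2.cvtColor(im,cv2.COLOR_RGB2GRAY),(3,3),0).astype(float)
L=[];Rr=[]
for row in range(3,112,6):
    d=np.diff(g[row]); l=170+np.argmax(d[170:225]); q=295+np.argmin(d[295:345])
    L.append((l+.5,row));Rr.append((q+.5,row))
col=g[95:150,215:300].mean(1)  # back edge between
pos=np.array(s["position"])
def pose(p): # pitch (nose up), dz, yaw, dlat : about grip point
    pit,dz,yaw,lat=p; th=np.radians(float(sys.argv[1]))+yaw
    u0=np.array([np.cos(th),np.sin(th),0]);v=np.array([-u0[1],u0[0],0]);w0=np.array([0,0,1.])
    u=u0*np.cos(pit)+w0*np.sin(pit);w=w0*np.cos(pit)-u0*np.sin(pit)
    o=pos+[0,0,11+dz]+lat*v+65*u-46*w
    return o,u,v,w
def res(p):
    o,u,v,w=pose(p);out=[]
    for pts,y in((L,28),(Rr,-28)):
        a,b=proj(c,[o+x*u+y*v+4*w for x in(0,60)])
        for (cx,cy) in pts: out.append(a[0]+(b[0]-a[0])*(cy-a[1])/(b[1]-a[1])-cx)
    return out
f=least_squares(res,[0,0,0,0],loss="soft_l1")
o,u,v,w=pose(f.x); print("pitch deg",np.degrees(f.x[0]).round(2),"dz",f.x[1].round(2),"yaw deg",np.degrees(f.x[2]).round(2),"lat",f.x[3].round(2),"rms",np.sqrt(np.mean(f.fun**2)).round(2))
print("pos",pos.round(1),"origin",o.round(1),"tip",(o+121*u+2*w).round(1))
for n in["side","scene"]:
    viewer.snapshot(n);cc=viewer.get_calibration(n)
    print(n,"pred tip(row,col)",proj(cc,o+121*u+2*w)[0][::-1].round(1),"seen",[(np.round(d["at"],1).tolist(),round(d["p"],2)) for d in viewer.mark_of(n,"lifter_tip")][:2])
E
python3 fit.py 86.8
```

```text
pitch deg -1.78 dz -1.39 yaw deg -0.49 lat 1.39 rms 5.78
pos [ 515.3 -347.6   90.5] origin [ 518.  -284.1   52.1] tip [ 525.7 -163.4   50.3]
side pred tip(row,col) [236.  289.8] seen [([234.3, 291.0], 0.62)]
scene pred tip(row,col) [150.3 212.4] seen [([147.0, 211.0], 0.79)]
```

```bash
sed -i 's/^f=least.*/f=least_squares(res,[0,0,0,0],loss="cauchy",f_scale=0.5)\nprint(np.round(res(f.x),1).tolist())/' fit.py; python3 fit.py 86.8
```

```text
[-0.2, 0.0, 0.3, 0.5, -0.3, -0.0, 0.2, -0.5, -0.3, -0.1, 0.2, 0.4, -0.3, -0.1, 0.1, 26.4, 25.6, -0.1, 0.1, 0.3, -0.0, -0.3, 0.4, 0.1, -0.2, -0.5, 0.2, -0.0, -0.3, 0.4, 0.1, -0.2, -0.5, 0.2, -0.0, -0.3, 0.4, 0.1]
pitch deg -0.81 dz -3.09 yaw deg -0.32 lat 1.09 rms 5.97
pos [ 515.5 -347.9   91.1] origin [ 518.4 -283.6   52. ] tip [ 525.8 -162.8   52.3]
side pred tip(row,col) [235.3 289.8] seen [([235.7, 292.7], 0.95), ([157.5, 180.6], 0.38)]
scene pred tip(row,col) [149.8 212.5] seen [([149.2, 211.0], 0.61)]
```

```bash
python3 -m pendant '[[15,-0.1,0.5,0,0],[15,-0.2,1,-0.2,0],[15,-0.25,1,-0.5,0],[15,0,1,-0.5,0],[15,0,0.7,-0.5,0],[15,0,0.3,0,0],[15,0,0,0,0],[15,0,0,0,0]]'; python3 fit.py 86.8; python3 look.py w5 cover
```

```text
time_s: 14.95
position: [505.0, -258.8, 57.9]
tcp_rot: [0.727, 0.687, 0.0, 0.001]
force: [-0.2, 0.4, -3.0]
grip_width: 18.2
finger_force: 117.4
[21.6, -0.1, 21.1, 0.4, -0.4, -0.1, 0.1, 0.4, 19.6, -0.1, 0.2, 18.4, -0.3, -0.1, 0.2, 17.4, -0.3, -0.0, 0.2, 0.3, -0.0, -0.3, 0.4, 0.1, -0.2, -0.5, 0.2, -0.0, -0.3, 0.4, 0.1, -0.2, -0.5, 0.2, -0.0, -0.3, 0.4, 0.1]
pitch deg -0.38 dz -3.78 yaw deg -0.27 lat 0.93 rms 7.15
pos [ 505.  -258.8   57.9] origin [ 508.  -194.1   18.7] tip [515.3 -73.4  19.9]
side pred tip(row,col) [229.1 267.8] seen [([227.4, 270.0], 0.74)]
scene pred tip(row,col) [170.9 233.6] seen [([171.0, 233.0], 0.97)]
15.2 [ 504.7 -258.4   57.5]
cover []
  rect []
```

```bash
python3 -m pendant '[[15,0.03,0.5,0,0],[15,0.03,0.5,0,0],[15,0.03,0.5,0,0],[15,0.03,0.5,0,0],[15,0.03,0.5,0,0],[15,0,0,0,0]]'; python3 - <<'E'
from h import *
a=viewer.snapshot("side")[:,:,::-1][180:270,200:320]; b=viewer.snapshot("scene")[:,:,::-1][140:230,200:320]
cv2.imwrite("pics/S.png",np.hstack([cv2.resize(x,(400,300),interpolation=cv2.INTER_CUBIC) for x in(a,b)]))
E
```

```text
time_s: 16.1
position: [507.7, -207.2, 57.3]
tcp_rot: [0.726, 0.687, 0.0, 0.0]
force: [-0.4, 0.4, -3.2]
grip_width: 18.1
finger_force: 117.4
```

View pics/S.png

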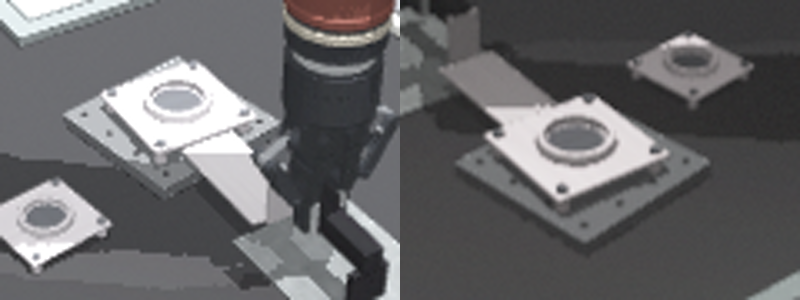

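The blade has entered the slot between the feet: in the left half it goes under the cover at about (190,150). There is no force. I'll keep sliding.

```bash
python3 -m pendant '[[15,0.03,0.5,0,0],[15,0.03,0.5,0,0],[15,0.03,0.5,0,0],[15,0.03,0.5,0,0],[15,0.03,0.5,0,0],[15,0,0,0,0]]';python3 -m pendant '[[15,0.03,0.5,0,0],[15,0.03,0.5,0,0],[15,0.03,0.5,0,0],[15,0.03,0.5,0,0],[15,0.03,0.5,0,0],[15,0,0,0,0]]'; python3 - <<'E'
from h import *
for n in["side","scene"]:
    viewer.snapshot(n);c=viewer.get_calibration(n)
    print([(rect(c,d["pixels"],32),round(d["p"],2)) for d in viewer.regions_of(n,"cover")])
E
```

```text
time_s: 16.95
position: [510.7, -157.2, 57.3]
tcp_rot: [0.726, 0.687, 0.0, -0.0]
force: [0.1, 0.4, -3.2]
grip_width: 18.0
finger_force: 117.4
time_s: 17.7
position: [513.7, -107.2, 57.3]
tcp_rot: [0.726, 0.687, 0.0, 0.0]
force: [0.3, 0.1, -4.0]
grip_width: 18.0
finger_force: 117.4
[([335.0, -61.2, 85.2, 87.4, 5.9], 0.97), ([307.8, 155.3, 96.5, 78.4, 53.5], 0.65), ([515.1, 12.7, 114.2, 108.8, 86.2], 0.55)]
[([368.4, -9.9, 91.5, 88.3, 4.4], 0.91), ([523.1, 22.9, 117.7, 115.6, 87.2], 0.71), ([339.5, 203.9, 92.8, 84.0, 55.8], 0.62), ([540.1, 532.2, 77.8, 61.7, 20.9], 0.53)]
```

```bash
python3 -m pendant '[[15,0,0,0.15,0],[15,0,0,0.15,0],[15,0,0,0.25,0],[15,0,0,0.4,0],[15,0,0,0.5,0],[15,0,0,0.4,0],[15,0,0,0,0],[15,0,0,0,0]]';  python3 fit.py 86.8; python3 look.py w6 cover; python3 - <<'E'
from h import *
a=viewer.snapshot("side")[:,:,::-1][160:280,190:350]; b=cv2.imread("pics/w6.png")
cv2.imwrite("pics/S2.png",np.hstack([cv2.resize(x,(400,300),interpolation=cv2.INTER_CUBIC) for x in(a,b)]))
E
```

```text
time_s: 18.9
position: [513.5, -107.9, 94.1]
tcp_rot: [0.727, 0.687, -0.0, -0.0]
force: [-0.3, -0.0, -5.8]
grip_width: 18.2
finger_force: 117.5
[20.3, 11.6, -0.0, 52.3, 1.7, 0.1, -1.6, -3.2, -5.9, -7.5, -10.1, -10.8, -13.4, 21.0, 7.3, 4.7, 3.0, 1.4, -0.2, -12.9, -3.9, 0.1, -3.9, 0.1, 0.1, -0.9, 0.1, 0.1, -22.9, 0.1, -20.9, 0.0, -49.0, -20.0, -20.0, -20.0, -19.0, -19.0]
pitch deg -54.47 dz 70.26 yaw deg -7.02 lat 12.8 rms 16.05
pos [ 513.5 -107.9   94.1] origin [ 501.  -105.3   95.8] tip [513.8 -34.5  -1.5]
side pred tip(row,col) [228.1 259.9] seen [([177.6, 213.9], 0.52)]
scene pred tip(row,col) [182.9 242.2] seen [([185.6, 265.3], 0.91)]
19.15 [ 513.4 -107.9   94. ]
cover []
  rect [(0.77, [392.2, -37.8, 81.3, 36.1, 74.9]), (0.76, [518.7, -15.3, 41.9, 132.4, 86.7])]
```

View pics/S2.png

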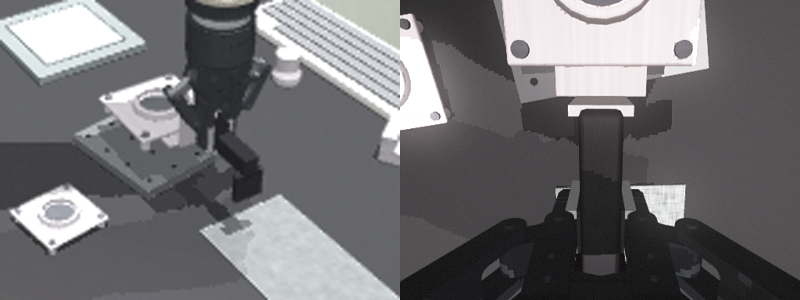

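The cover is up on the blade and level. Its near edge in the wrist view runs from (138,84) to (392,88) in full-picture pixels. From that I'll work out where it sits relative to the TCP.

```bash
python3 - <<'E'
from h import *
c=viewer.get_calibration("wrist"); g=cv2.imread("pics/w6.png",0)
from scipy.optimize import brentq
# bottom edge of cover: strongest drop per column away from the blade
P=[]
for col in list(range(145,195,5))+list(range(330,388,5)):
    d=np.diff(cv2.GaussianBlur(g,(3,3),0)[70:105,col].astype(float)); P.append((col,70.5+np.argmin(d)))
P=np.array(P); k=np.polyfit(P[:,0],P[:,1],1)
k=np.polyfit(*P[abs(np.polyval(k,P[:,0])-P[:,1])<2].T,1); 
row=int(np.polyval(k,260))-6; d=np.diff(cv2.GaussianBlur(g,(3,3),0)[row].astype(float)); l=110+np.argmax(d[110:170]);q=360+np.argmin(d[360:420])
l+=.5;q+=.5;print(k,l,q)
f=lambda z:(lambda p:np.hypot(*(p[1]-p[0]))-110)(toplane(c,[(l,np.polyval(k,l)),(q,np.polyval(k,q))],z))
z=brentq(f,20,110)
for zz in (z,65):
    p=toplane(c,[(l,np.polyval(k,l)),(q,np.polyval(k,q))],zz); e=(p[1]-p[0]);e/=np.hypot(*e); n=np.array([-e[1],e[0]])
    ctr=p.mean(0)+55*n
    print(zz.__round__(1),f(zz).round(1),"centre",ctr.round(1),"edge deg",np.degrees(np.arctan2(e[1],e[0])).round(2),"minus TCP",(ctr-status.sense()["position"][:2]).round(1))
E
```

```text
[4.58397695e-02 7.56556799e+01] 137.5 394.5
75.9 -0.0 centre [526.6  16.8] edge deg -5.82 minus TCP [ 13.1 124.8]
65 7.9 centre [526.9  16.8] edge deg -5.82 minus TCP [ 13.3 124.7]
```

```bash
python3 - <<'E'
from h import *
g=cv2.GaussianBlur(cv2.imread("pics/w6.png",0),(3,3),0).astype(int)
for col in (145,155,165,175,185,195,320,330,340,350,360,370,380): print(col,g[70:106:2,col].tolist())
E
```

```text
145 [143, 221, 239, 238, 238, 231, 198, 143, 132, 132, 131, 128, 119, 110, 91, 76, 66, 71]
155 [116, 115, 140, 228, 239, 233, 200, 137, 114, 114, 123, 128, 129, 131, 132, 132, 132, 132]
165 [228, 237, 236, 236, 236, 229, 194, 132, 108, 109, 108, 108, 118, 135, 134, 135, 131, 128]
175 [240, 241, 240, 240, 241, 234, 203, 138, 110, 111, 110, 111, 134, 139, 137, 123, 89, 74]
185 [238, 239, 239, 239, 239, 229, 187, 139, 114, 112, 112, 114, 136, 142, 140, 140, 139, 139]
195 [239, 238, 239, 238, 239, 232, 201, 142, 116, 114, 115, 124, 142, 143, 143, 142, 143, 141]
320 [241, 242, 241, 241, 241, 234, 201, 138, 118, 116, 117, 117, 117, 141, 148, 136, 87, 80]
330 [242, 241, 242, 241, 241, 234, 202, 138, 116, 115, 115, 114, 126, 147, 137, 105, 106, 104]
340 [241, 241, 241, 241, 241, 231, 197, 189, 233, 233, 232, 232, 232, 219, 125, 102, 104, 102]
350 [226, 228, 242, 242, 243, 228, 196, 196, 231, 231, 231, 232, 222, 135, 103, 104, 104, 101]
360 [129, 126, 139, 213, 241, 233, 198, 192, 231, 230, 231, 224, 143, 103, 104, 101, 100, 101]
370 [145, 224, 243, 243, 243, 235, 202, 194, 230, 229, 226, 154, 101, 103, 104, 102, 100, 99]
380 [236, 232, 228, 226, 230, 230, 229, 230, 231, 228, 160, 101, 101, 100, 101, 99, 99, 98]
```

```bash
python3 - <<'E'
from h import *
from scipy.optimize import brentq
c=viewer.get_calibration("wrist"); g=cv2.GaussianBlur(cv2.imread("pics/w6.png",0),(3,3),0).astype(int)
print(g[78,128:146].tolist(),g[78,370:392].tolist(),g[40,110:150:2].tolist(),g[40,366:400:2].tolist())
l,q=137.5,378.
P=lambda z:toplane(c,[(l,82),(q,82)],z)
z=brentq(lambda z:np.hypot(*(P(z)[1]-P(z)[0]))-110,20,110)
for zz in(z,65): 
    p=P(zz);e=(p[1]-p[0])/np.hypot(*(p[1]-p[0]));print(zz,p.mean(0)+55*np.array([-e[1],e[0]])-status.sense()["position"][:2],np.degrees(np.arctan2(e[1],e[0])))
E
```

```text
[59, 59, 60, 61, 61, 61, 61, 62, 87, 148, 205, 231, 238, 239, 238, 238, 238, 238] [243, 243, 243, 243, 247, 253, 255, 255, 250, 237, 230, 229, 229, 230, 230, 230, 230, 230, 230, 230, 230, 230] [55, 55, 56, 58, 60, 58, 60, 61, 61, 64, 104, 131, 186, 227, 238, 237, 237, 239, 238, 238] [243, 244, 244, 249, 254, 255, 255, 255, 238, 226, 226, 227, 228, 147, 97, 98, 97]
64.49537318800674 [  7.04504072 127.72719249] -3.3047493323535626
65 [  7.04339167 127.72031704] -3.30474933235356
```

```bash
python3 -m pendant '[[15,0,0.2,0,0],[15,0.1,0.4,0,0],[15,0.1,0.6,0,0],[15,0.1,0.8,0,0],[15,0.1,0.8,0,0],[15,0.1,0.8,0,0],[15,0.1,0.8,0,0],[15,0.1,0.8,0,0]]' >/dev/null
python3 -m pendant '[[15,0.1,0.8,0,0],[15,0.1,0.8,0,0],[15,0.1,0.8,0,0],[15,0.1,0.8,0,0],[15,0.1,0.8,0,0],[15,0.1,0.8,0,0],[15,0.1,0.8,0,0],[15,0.1,0.8,0,0]]' >/dev/null
python3 -m pendant '[[15,0.1,0.8,0,0],[15,0.1,0.8,0,0],[15,0,0.6,0,0],[15,0,0.6,0,0],[15,0,0.4,0,0],[15,0,0.2,0,0],[15,0,0,0,0],[15,0,0,0,0]]'
python3 look.py w7 glass_plate; python3 - <<'E'
from h import *
a=viewer.snapshot("side")[:,:,::-1][130:250,160:320]; b=cv2.imread("pics/w7.png")
cv2.imwrite("pics/S3.png",np.hstack([cv2.resize(x,(400,300),interpolation=cv2.INTER_CUBIC) for x in(a,b)]))
g=cv2.GaussianBlur(b[:,:,1],(3,3),0).astype(int)
for col in(165,185,340,360): print(col,g[60:106:2,col].tolist())
print(g[78,120:150].tolist(),g[78,366:400].tolist())
E
```

```text
time_s: 22.35
position: [547.7, 191.7, 94.3]
tcp_rot: [0.727, 0.687, -0.0, 0.0]
force: [0.2, -1.1, -4.7]
grip_width: 17.9
finger_force: 117.7
22.35 [547.7 191.7  94.3]
glass_plate []
  rect [(0.77, [607.4, 266.7, 77.6, 71.6, 88.4])]
165 [208, 153, 110, 96, 97, 102, 140, 211, 229, 228, 227, 227, 205, 167, 195, 208, 208, 207, 223, 243, 242, 243, 218]
185 [231, 231, 231, 232, 232, 231, 231, 231, 231, 231, 232, 232, 203, 169, 187, 211, 209, 213, 241, 245, 245, 245, 183]
340 [238, 238, 238, 237, 237, 237, 237, 237, 237, 237, 237, 237, 232, 201, 228, 255, 255, 255, 255, 219, 133, 157, 237]
360 [201, 202, 204, 202, 198, 196, 196, 196, 195, 207, 252, 255, 255, 253, 250, 255, 255, 255, 255, 171, 129, 192, 247]
[161, 161, 161, 162, 162, 162, 161, 160, 161, 162, 160, 160, 160, 160, 162, 161, 156, 161, 189, 217, 229, 231, 231, 230, 230, 225, 214, 213, 221, 222] [238, 245, 251, 254, 255, 255, 255, 255, 255, 255, 255, 255, 250, 241, 241, 245, 245, 245, 245, 245, 245, 245, 245, 245, 245, 245, 245, 245, 245, 245, 245, 245, 245, 245]
```

View pics/S3.png

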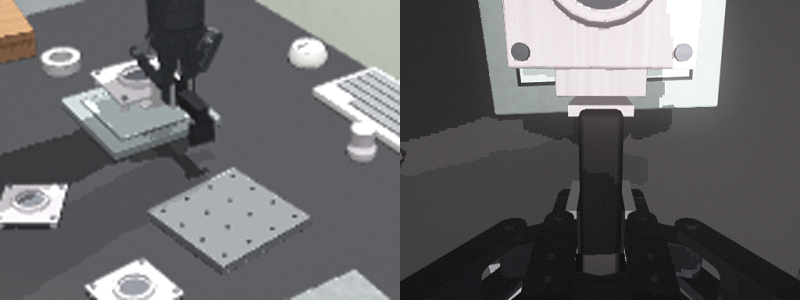

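```bash
python3 -m pendant '[[15,0,0.1,-0.2,0],[15,0,0,-0.4,0],[15,0,0,-0.4,0],[15,0,0,-0.2,0],[15,0,0,-0.1,0],[15,0,0,-0.08,0],[15,0,0,-0.08,0],[15,0,0,-0.08,0]]'; python3 -m pendant '[[15,0,0,-0.07,0],[15,0,0,-0.07,0],[15,0,0,-0.07,0],[15,0,0,-0.07,0],[15,0,0,-0.07,0],[15,0,0,0,0],[15,0,0,0,0],[15,0,0,0,0]]'
```

```text
time_s: 23.55
position: [547.8, 194.0, 63.6]
tcp_rot: [0.727, 0.687, 0.0, 0.0]
force: [-0.2, -0.3, -6.2]
grip_width: 18.1
finger_force: 117.7
time_s: 24.55
position: [547.7, 194.0, 56.6]
tcp_rot: [0.727, 0.687, 0.0, 0.0]
force: [0.2, -0.3, -3.7]
grip_width: 18.0
finger_force: 117.9
```

```bash
python3 -m pendant '[[15,-0.014,-0.25,0,0],[15,-0.028,-0.5,0,0],[15,-0.028,-0.5,0,0],[15,-0.03,-0.5,0,0],[15,-0.04,-0.7,0,0],[15,-0.04,-0.7,0,0],[15,-0.04,-0.7,0,0],[15,-0.04,-0.7,0,0]]'; python3 -m pendant '[[15,-0.05,-0.8,0,0],[15,-0.05,-0.8,0,0],[15,-0.05,-0.8,0,0],[15,-0.05,-0.8,0,0],[15,0,-0.8,0.5,0],[15,0,-0.8,1,0],[15,0,-0.4,1,0],[15,0,0,0,0]]'
python3 - <<'E'
from h import *
for n in["side","scene"]:
    viewer.snapshot(n);c=viewer.get_calibration(n)
    print([(rect(c,d["pixels"],32),round(d["p"],2)) for d in viewer.regions_of(n,"cover")],[toplane(c,d["at"][::-1],14).round(0).tolist() for d in viewer.mark_of(n,"cover")], [toplane(c,d["at"][::-1],0).round(0).tolist() for d in viewer.mark_of(n,"glass_plate")])
E
```

```text
time_s: 25.55
position: [542.4, 102.0, 56.5]
tcp_rot: [0.727, 0.687, 0.0, 0.0]
force: [0.2, -0.1, -3.4]
grip_width: 18.0
finger_force: 117.9
time_s: 26.55
position: [539.9, -1.9, 108.9]
tcp_rot: [0.727, 0.687, 0.001, 0.002]
force: [-0.2, -0.2, -2.9]
grip_width: 17.7
finger_force: 118.3
[([553.3, 311.0, 123.6, 112.2, 84.5], 0.77), ([305.9, 155.5, 85.2, 80.5, 55.9], 0.71), ([333.6, -58.8, 79.1, 82.0, 5.5], 0.65)] [[[341.0, -56.0]], [[566.0, 328.0]]] [[[554.0, 311.0]]]
[([557.0, 322.4, 117.5, 118.9, 86.5], 0.94), ([340.7, 208.5, 92.3, 81.8, 55.2], 0.9), ([767.3, 59.5, 85.7, 39.8, 59.9], 0.69), ([366.7, -12.7, 86.8, 87.6, 5.9], 0.63)] [[[339.0, 202.0]], [[563.0, 315.0]], [[378.0, -9.0]]] [[[551.0, 322.0]]]
```

```bash
python3 -m pendant '[[15,0,-0.5,0,0],[15,-0.1,-1,0,0],[15,-0.1,-1,0,0],[15,-0.1,-1,0,0],[15,-0.1,-1,0,0],[15,-0.1,-1,0,0],[15,-0.1,-1,0,0],[15,-0.1,-1,0,0]]' >/dev/null
python3 -m pendant '[[15,-0.1,-1,0,0],[15,-0.1,-1,0,0],[15,0,-1,0,0],[15,0,-1,0,0],[15,0,-1,0,0],[15,0,-1,0,0],[15,0,-1,0,0],[15,0,-1,0,0]]' >/dev/null
python3 -m pendant '[[15,0,-1,0,0],[15,0,-0.5,-0.5,0],[15,0,-0.2,-1,0],[15,0,0,-0.9,0],[15,0,0,-0.4,0],[15,0,0,0,0],[15,0,0,0,0]]'; python3 fit.py 86.8
```

```text
time_s: 29.82
position: [520.8, -345.1, 51.2]
tcp_rot: [0.727, 0.687, 0.0, 0.001]
force: [-0.3, -1.1, -2.9]
grip_width: 18.1
finger_force: 118.2
[-0.3, -0.1, 0.2, 0.4, -0.3, -0.1, 0.2, 0.4, -0.3, -0.1, 0.1, 0.4, -0.4, -0.1, 0.1, 0.4, -0.4, -0.1, 0.1, 0.3, -0.0, -0.3, 0.4, 0.1, -0.2, -0.5, 0.2, -0.0, -0.3, 0.4, 0.1, -0.2, -0.5, 0.2, -0.0, -0.3, 0.4, 0.1]
pitch deg -0.74 dz -3.2 yaw deg -0.28 lat 1.01 rms 0.28
pos [ 520.8 -345.1   51.2] origin [ 523.7 -280.7   12.2] tip [ 531.1 -159.9   12.6]
side pred tip(row,col) [244.6 289.7] seen [([245.1, 290.7], 0.95)]
scene pred tip(row,col) [162.2 212.2] seen [([162.7, 208.2], 0.87)]
```

```bash
python3 -m pendant '[[15,0,0,-0.2,0],[15,0,0,-0.15,0],[15,0,0,-0.05,0],[15,0,0,-0.05,0],[15,0,0,0,0],[15,0,0,0,0]]'
```

```text
time_s: 30.82
position: [520.5, -345.0, 41.6]
tcp_rot: [0.727, 0.687, 0.0, 0.0]
force: [0.2, -0.4, -2.8]
grip_width: 17.9
finger_force: 118.2
```

```bash
python3 -m pendant '[[15,0,0,-0.05,0],[15,0,0,-0.05,0],[15,0,0,0,0]]'; python3 -m pendant '[[15,0,0,-0.05,0],[15,0,0,0,0]]'
```

```text
time_s: 31.2
position: [520.5, -345.1, 40.0]
tcp_rot: [0.727, 0.687, 0.0, 0.0]
force: [-0.9, 2.1, 4.3]
grip_width: 18.0
finger_force: 119.1
time_s: 31.45
position: [520.5, -345.1, 40.0]
tcp_rot: [0.727, 0.687, -0.0, 0.0]
force: [-5.0, 4.6, 10.8]
grip_width: 18.0
finger_force: 120.5
```

The lifter is on the mat. I'll release it and retreat straight up.

```bash
python3 -m pendant '[[40,0,0,0.05,0],[60,0,0,0.05,0],[60,0,0,0,0],[80,0,0,0,0],[85,0,0,0,0],[85,0,0,0.5,0],[85,0,0,1,0],[85,0,0,1,0]]'; python3 -m pendant '[[85,0,0,1,0],[85,0,0,1,0],[85,0,0,1,0],[85,0,0,1,0],[85,0,0,1,0],[85,0,0,1,0],[85,0,0,1,0],[85,0,0,0,0]]'; python3 look.py w8 lifter,mat; python3 - <<'E'
from h import *
a=viewer.snapshot("side")[:,:,::-1][130:330,130:397]; b=viewer.snapshot("scene")[:,:,::-1][100:300,160:427]
cv2.imwrite("pics/S4.png",np.hstack([cv2.resize(x,(400,300),interpolation=cv2.INTER_CUBIC) for x in(a,b)]))
E
```

```text
time_s: 32.45
position: [520.8, -345.3, 92.7]
tcp_rot: [0.727, 0.687, 0.0, 0.001]
force: [0.1, -0.3, -0.0]
grip_width: 85.1
finger_force: 0.0
time_s: 33.45
position: [521.1, -345.6, 232.7]
tcp_rot: [0.727, 0.687, 0.0, 0.002]
force: [-0.5, 0.2, -0.5]
grip_width: 85.4
finger_force: 0.0
33.45 [ 521.1 -345.6  232.7]
lifter [([524.9, -278.6], 0.58)]
  rect [(0.67, [521.7, -318.1, 242.9, 56.8, 86.7])]
mat []
  rect [(0.6, [558.9, -310.8, 226.0, 55.3, 87.2])]
```

View pics/S4.png

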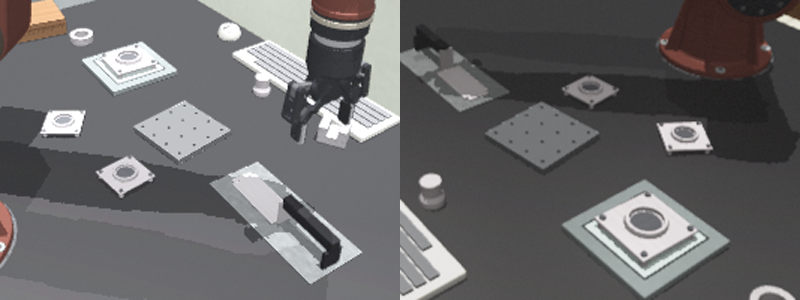

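The cover stands centred and square on the glass (right half, about (645,230)). The lifter lies flat along the middle of its mat, and the bystanders are where they were.

```bash
python3 -c "
from workcell import r
print(r.finish_job())"
```

```text
the job is handed in; nothing more can be done
None
```

The cover is on the measuring glass, about 2 mm off centre and 2° off square by my camera measurements, the lifter is flat in the middle of its mat, and I handed the job in at about 33.5 s; no verdict was returned.

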